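Pop the touch-latch lid of the gauge case ajar

ROBOT

A 6-joint arm with a two-finger parallel gripper is mounted at the origin on the work surface; the furniture and walls round the work are solid. World frame = base frame: x ahead of the robot, y to its left, z up, the work surface at z = 0. Lengths are in m, angles in rad, forces in N, time in s.
With the tool pointing down it reaches from about 0.35 to 0.975 m from the base axis. Payload 4.9 kg.
Tool frame: the origin (TCP) lies at the very end of the fingers, on their centre line; the grasp point (between the pads) lies 19 mm behind it (manip.grasp_offset is the distance from the TCP to the grasp point, in m); z points along the fingers, y is the line along which they close (so a half turn about z gives the same grasp; the last joint's range is limited). The gripper opens to 85 mm and grips with 20 to 120 N. Pads are 22 mm wide; open, the fingers measure 114 mm over their backs; the gripper's body (76 mm by 85 mm) begins 54 mm behind the grasp point. The pads swing forward as they close: fully open they stand 13 mm farther back than shut.
Start: joints at [1.209, 0.053, 1.613, -0, 1.476, -0.119], TCP at [0.15, 0.607, 0.231] pointing down, gripper open.
Joint ranges: [-3.01, 3.01], [-1.01, 2.22], [0.06, 2.58], [-1.02, 4.17], [0.09, 2.62], [-3.14, 3.14]. Speed limits (rad/s): [2.57, 2.57, 3.14, 3.14, 3.14, 3.14].

INTERFACE

Orientations are given as a unit quaternion [w, x, y, z].
In Python, from plant import manip, eyes, job_done, models gives the robot as it stands.
- The arm moves only by the tool servo_tool, never from a script. Its argument "motion" is one flat list of numbers, 5 for each row, row after row: the opening, from -1 (shut) to 1 (fully open), then the shift along the tool's x, y, z normalised to -1 to 1, where 1 is 120 mm, then the turn about the tool's z normalised to -1 to 1, where 1 is 45 degrees. A call has 1 to 5 rows; each row is the pose to reach, as a shift and turn from the pose commanded when the call began, along the tool's axes at that moment; what a row does not reach only later rows make up. A row lasts 1/8 s, in which the tool goes at most 62.5 mm and 10.7 degrees, less where a joint would pass 70% of its speed; a pose out of reach is approached as far as the arm can. A call with a number of a shift or a turn outside -1 to 1 is refused whole. A call with a gripper value outside its range is refused whole. The fingers move at their own pace and stop on an object; the grip force is fixed at half the most. Time passes only in rows, so rows that repeat a pose let the fingers close. It gives the time, the measured TCP pose, the force, the opening and the grip force at its end, in the units of the state.
- manip.state(): the state, without advancing time (a new reading comes with each control period).
- eyes.grab_frame(name): name is "scene" or "top"; returns (picture, depth): 480x640x3 uint8, red, green, blue; 480x640 float32, m along the optical axis (not along the pixel's ray), 0 where there is no reading.
- eyes.camera_params(name): a dict with "fov_y" (degrees; the focal length in pixels is half the picture's height over the tangent of half this angle, whatever the lens; pixels are square), "cx", "cy" (the principal point, pixels), "pose" (4x4, takes a point from camera to world coordinates). Camera axes: x right, y up, looking along -z (the intrinsics and any distortion apply to the point x, -y, -z); pixel columns grow to the right and rows downward; lengths in m; the calibration is good to about 2 mm. A picture is of the moment at which its call begins. camera_params takes no time and is no camera call.
- job_done(): hands the job in; it is judged then, once.
Trained networks look in the newest picture that a camera, given by its name, has taken for a name from the list of things; names that differ only in an ending like _2 or _b are one class to them, and where a whole thing is asked for, a point or a joint stands for the part that bears it (a point fixed in the world has none). Each returns a list of dicts, best first, with "p" (0 to 1); they miss things now and then, are a little off and sometimes report something else, mostly with a low value. They report only what shows in the picture. A call takes as long as a camera call.
- models.regions_of(camera, label): "mask" (480x640 bool, what is visible of it) and "pixel" ([column, row] in pixels, amid what is visible of it).
The state is a dict: "time": time; "joint_pos": joint angles; "joint_vel": joint speeds; "joint_efforts": joint torques, N m; "tool_pos": TCP position; "tool_rot": TCP orientation; "contact_force": force on the tool from outside, world axes, zero at the start; "ft_torque": the same for the moment, N m; "gripper_width": opening from 0.0 (shut) to 1.0 (fully open); "grasp_force": force on a finger pad.
Only numpy, scipy, OpenCV 4.12 (cv2) and the standard library are available. Lean on these libraries where they do the work, as an engineer would, in place of code of your own. Each camera call takes 0.05 s, during which the arm holds its last target. There are 200 camera calls.

TASK

The gauge is wanted from the grey case with the orange lid. With the fingertips only, push that case's lock knob all the way across from the red mark to the green mark, then press the round pad on its lid down until the catch lets go, and take the hand away so that the spring lifts the lid ajar. Lift nothing, do not swing the lid wide open, and leave the case with the white lid locked and shut and everything else where it is.

Things in the scene. Friction and masses are not known exactly. Their poses are not given: they have to be found in the camera images.
- orange_case: Flat grey instrument case with an orange lid, 140 mm (x) by 110 mm (y) by 49 mm high, fixed. Origin at the centre of its underside; x points from its front to the hinge at the back, y to its left seen from the front, z up. The front 38 mm of its top is a flat ledge at height 49 mm with the lock; behind it the lid lies flush between 5 mm side walls, hinged at x = 62 mm, height 40 mm.
- orange_pad (a point): Centre of the round black push pad, 26 mm across, on top of the orange lid: x = -12, y = 0, height 49 mm in the case's frame when shut, 74 mm from the hinge. Axes as the lid's. Unlocked, pressing takes 4 N to start and 6 to 9 N to the hard stop 5 mm down; the latch lets go at about 3 mm. Let go, it rises about 25 mm above rest.
- orange_knob (a point): Centre of the top of the orange case's black lock knob: upright cylinder 13 mm across, its top 18 mm above the ledge, on a 22 x 16 x 2 mm slide plate. It slides along the case's y at x = -52 mm, from y = +13 mm (by the red mark, locked) to y = -13 mm (by the green mark, unlocked), takes about 2 N and stays where left. Axes as the case's.
- orange_lid (a joint): Angle of the orange lid, rad: 0 latched shut and flush, negative pressed in (stop at -0.07), positive open. A hidden touch latch holds it down on its spring: pressed in and let go, the latch stays released and the spring brings it to about 0.35. With the lock at the red mark it gives less than 1 mm.
- orange_lock (a joint): Travel of the orange case's lock knob, m: 0 at the red mark (locked), 0.026 at the green mark (unlocked, end stop). The lid is free from 0.013 on.
- white_case: Flat grey instrument case with a white lid, 140 mm (x) by 110 mm (y) by 49 mm high, fixed. Origin at the centre of its underside; x points from its front to the hinge at the back, y to its left seen from the front, z up. Built exactly as the orange one, with a push pad and a lock; it is to stay locked and shut.
- white_lid (a joint): Angle of the white lid, rad: 0 latched shut.
- white_lock (a joint): Travel of the white case's lock knob, m: 0 locked, 0.026 unlocked.
- bush: Loose turned brass bush, 38 mm across, 34 mm high, standing in front of the cases. Origin under its centre. A bystander.
- tape: Loose yellow tape measure, 62 x 73 x 31 mm. Origin under its middle. A bystander.
- tin: Loose round tin with nuts, 80 mm across, 33 mm high. Origin under its centre. A bystander.
- oiler: Loose oil can with a bent spout, body 66 mm across, 159 mm high over the spout. Origin under its middle. A bystander.
- grips: Loose pliers with red handles lying flat, 62 x 186 x 13 mm, long along y. Origin under the middle. A bystander.
- block: Loose squared steel block, 40 x 50 x 30 mm. Origin under its centre. A bystander.

How it is judged:
On the way, in this order (a step that is already met when the one before it is completed fails the run):
1. the orange case's lock knob is pushed across to the green mark while its lid is still shut (value of joint orange_lock above 0.02 m and value of joint orange_lid below 0.02 rad), for 0.1 s.
2. the fingers press the unlocked orange lid in (contact force between the fingers and orange_case above 1 N and value of joint orange_lid below -0.035 rad and value of joint orange_lock above 0.018 m), for 0.04 s.
At the end, for the whole second after the job is handed in: The orange lid rests ajar on its spring (0.25 to 0.5 rad), its lock knob is at the green mark (at least 20 of 26 mm across), the white case is still shut (under 0.02 rad) with its lock under 10 mm from the red mark's end, and every loose thing is within 20 mm of where it stood (value of joint orange_lid between 0.25 and 0.5 rad and value of joint orange_lock above 0.02 m and value of joint white_lid below 0.02 rad and value of joint white_lock below 0.01 m and velocity of joint orange_lid between -0.1 and 0.1 rad/s and distance of each of bush, tape, tin, oiler, grips, block from where it was at the start of the episode below 0.02 m); the robot touches nothing.
It fails at once if the orange lid is lifted or swung wide open (over 0.6 rad) (value of joint orange_lid above 0.6 rad).
It fails at once if the white case is unlocked (10 mm) or its lid opened (0.03 rad) (value of joint white_lid above 0.03 rad or value of joint white_lock above 0.01 m).
It fails at once if a loose thing (bush, tape measure, tin, oil can, pliers or block) is lifted, carried or knocked away (20 mm) (distance of any of bush, tape, tin, oiler, grips, block from where it was at the start of the episode above 0.02 m).
It also fails if it takes over 45 s, if anything falls off the work surface, if the arm or the gripper's body presses on something with over 40 N, if the wrist force passes 120 N, or if a joint passes its speed limit or range.

## Working session

There is one attempt and no reset: what is moved stays moved. The work goes in short steps, Python scripts to look and compute and a tool call to move; the robot and the scene stay as the last step left them, time stands still between calls to the robot, and variables do not carry over. Pictures are saved under pics/ and viewed, at most 10 in all, crops included, and the job is handed in when it is done.

Besides the shell and the picture viewer there is one more tool, called after "Call:" by a JSON object that holds its "api" and its "payload". servo_tool: Moves the arm, as the interface text tells. Its arguments: {"type":"object","properties":{"motion":{"type":"array","items":{"type":"number","minimum":-1,"maximum":1}}},"required":["motion"]}

```bash
mkdir -p pics; cat > h.py <<'E'
import numpy as np,cv2
from plant import manip,eyes,job_done,models
def grab(n,f=None):
    im,d=eyes.grab_frame(n)
    if f: cv2.imwrite('pics/'+f,im[:,:,::-1])
    return im,d
def world(n,u,v,d):
    c=eyes.camera_params(n);f=240/np.tan(np.radians(c['fov_y'])/2)
    u,v,d=map(np.asarray,(u,v,d))
    p=np.stack([(u-c['cx'])/f*d,-(v-c['cy'])/f*d,-d,np.ones_like(d)],-1)
    return (p@np.array(c['pose']).T)[...,:3]
def cloud(n,d,m):
    v,u=np.nonzero(m&(d>0)); return world(n,u,v,d[v,u])
E
python3 - <<'E'
from h import *
for n in('top','scene'):
    im,d=grab(n,n+'0.png'); c=eyes.camera_params(n); print(n,{k:c[k] for k in c if k!='pose'},np.round(c['pose'],3).tolist())
    for l in('orange_case','orange_knob','orange_pad','white_case'):
        for r in models.regions_of(n,l)[:2]:
            p=cloud(n,d,r['mask'])
            print(l,round(r['p'],2),np.round(r['pixel']),len(p),np.round(np.median(p,0),3) if len(p) else'',np.round(np.percentile(p,[2,98],axis=0),3).tolist() if len(p) else '')
s=manip.state();print(s['time'],s['tool_pos'],s['tool_rot'],manip.grasp_offset)
E
```

```text
top {'fov_y': 42.02008648206684, 'cx': 317.81910893214797, 'cy': 247.6175336735002} [[0.001, 0.987, -0.164, 0.166], [-0.997, 0.014, 0.082, 0.074], [0.083, 0.163, 0.983, 1.858], [0.0, 0.0, 0.0, 1.0]]
orange_case 0.66 [408. 240.] 1791 [ 0.489 -0.351  0.047] [[0.424, -0.409, 0.004], [0.556, -0.302, 0.059]]
orange_pad 0.56 [408. 234.] 970 [ 0.51  -0.357  0.048] [[0.466, -0.403, 0.039], [0.555, -0.31, 0.058]]
white_case 0.75 [348. 244.] 1766 [ 0.486 -0.166  0.048] [[0.417, -0.224, 0.008], [0.559, -0.108, 0.059]]
scene {'fov_y': 57.6607857754564, 'cx': 322.65880200074093, 'cy': 235.26397245437937} [[0.851, 0.236, -0.469, -0.026], [-0.524, 0.414, -0.744, -0.819], [0.019, 0.879, 0.476, 0.548], [0.0, 0.0, 0.0, 1.0]]
orange_case 0.7 [421. 314.] 4356 [ 0.473 -0.381  0.047] [[0.424, -0.416, 0.002], [0.557, -0.309, 0.051]]
orange_knob 0.52 [422. 312.] 4431 [ 0.473 -0.381  0.047] [[0.424, -0.416, 0.0], [0.558, -0.309, 0.051]]
orange_knob 0.42 [400. 306.] 88 [ 0.439 -0.355  0.055] [[0.435, -0.362, 0.05], [0.448, -0.341, 0.068]]
orange_pad 0.57 [432. 300.] 1582 [ 0.507 -0.365  0.049] [[0.464, -0.409, 0.045], [0.555, -0.314, 0.051]]
white_case 0.8 [362. 268.] 3017 [ 0.468 -0.196  0.047] [[0.412, -0.239, -0.0], [0.564, -0.115, 0.051]]
0.5 [0.15022784 0.60663279 0.23127543] [-1.25393554e-05  1.21098973e-01  9.92640437e-01 -2.83368955e-05] 0.0187
```

```bash
python3 - <<'E'
import cv2,numpy as np
a=cv2.imread('pics/top0.png');b=cv2.imread('pics/scene0.png')
cv2.imwrite('pics/a.png',cv2.resize(a[190:300,300:450],None,fx=5,fy=5,interpolation=cv2.INTER_CUBIC))
E
```

```text
(no output)
```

View pics/scene0.png

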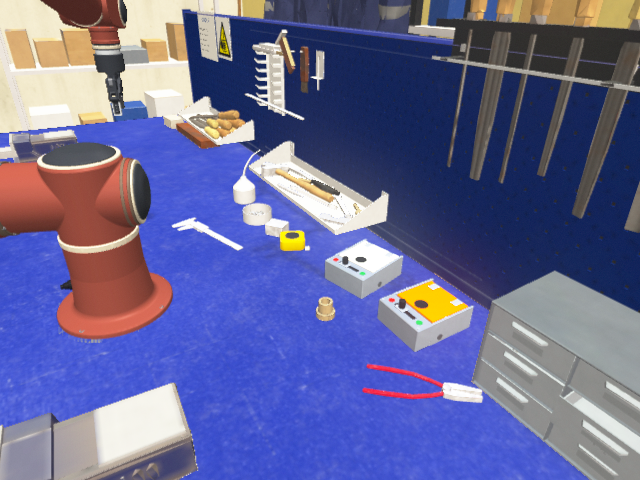

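View pics/a.png

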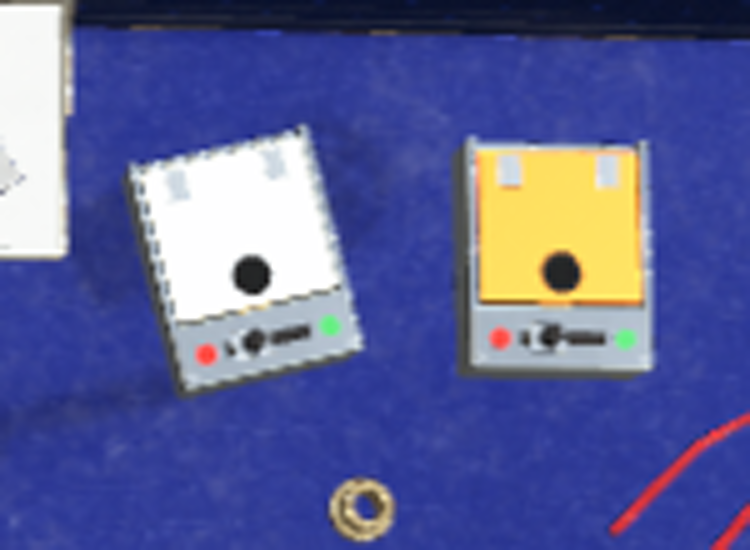

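The scene view shows the orange case at about (425,312) and the white one at about (363,268), with the bush at (326,308) and the pliers at (425,385). In the 5x top crop, the orange case is nearly square to the image: pad (561,272), knob (549,336), red mark (500,338) on the left, green mark (625,340) on the right.

```bash
cat >> h.py <<'E'
def plane(n,uv,z):
    uv=np.atleast_2d(np.asarray(uv,float))
    a=world(n,uv[:,0],uv[:,1],np.ones(len(uv)));o=np.array(eyes.camera_params(n)['pose'])[:3,3]
    return o+(a-o)*((z-o[2])/(a[:,2]-o[2]))[:,None]
def blob(m):
    k,l,s,c=cv2.connectedComponentsWithStats(m.astype(np.uint8)); i=1+np.argmax(s[1:,4]); return c[i],s[i,4],l==i
E
python3 - <<'E'
from h import *
for n,box in(('top',(385,212,435,270)),('scene',(375,270,475,350))):
    im=cv2.imread(f'pics/{n}0.png'); u0,v0,u1,v1=box
    B=np.zeros(im.shape[:2],bool);B[v0:v1,u0:u1]=1
    hsv=cv2.cvtColor(im,cv2.COLOR_BGR2HSV);H,S,V=[hsv[...,i] for i in range(3)]
    o=(H>12)&(H<32)&(S>120)&(V>120)&B; c,a,lm=blob(o)
    ys,xs=np.nonzero(lm);P=plane(n,np.c_[xs,ys],.049)[:,:2]
    r=cv2.minAreaRect((P*1000).astype(np.float32));print(n,'lid',a,r)
    hull=cv2.convexHull(np.c_[xs,ys].astype(np.int32));hm=np.zeros(im.shape[:2],np.uint8);cv2.fillPoly(hm,[hull],1)
    c,a,pm=blob((hm>0)&(V<90));print('pad',c,a,plane(n,c,.049)*1000)
    red=((H<8)|(H>172))&(S>110)&(V>120)&B;g=(H>50)&(H<80)&(S>90)&(V>120)&B
    cr=blob(red);cg=blob(g)
    R=plane(n,cr[0],.049)[0];G=plane(n,cg[0],.049)[0];print('red',cr[:2],R*1000,'green',cg[:2],G*1000,'yaw',np.degrees(np.arctan2(*(R-G)[[0,1]]*[-1,1])), np.linalg.norm(R-G))
    s=im[v0:v1,u0:u1]
d=eyes.grab_frame('scene')[1]
B=np.zeros(d.shape,bool);B[285:320,385:420]=1
p=cloud('scene',d,B);p=p[p[:,2]>.06];print('knob',len(p),p.min(0),p.max(0),np.median(p,0))
b=blob((models.regions_of('scene','bush') or [{'mask':B}])[0]['mask']);print('bush',b[:2],np.median(cloud('scene',d,b[2]),0))
E
```

```text
top lid 857 ((509.0022888183594, -358.37921142578125), (94.6001205444336, 93.4018783569336), 88.85956573486328)
pad [412.         244.15384615] 39 [[ 481.52750132 -358.95368771   49.        ]]
red (array([399.53846154, 257.15384615]), np.int32(13)) [ 441.7712028  -320.38658014   49.        ] green (array([424.61538462, 257.38461538]), np.int32(13)) [ 442.0858605  -396.19616227   49.        ] yaw 0.2378123469222667 0.0758102351446789
scene lid 1312 ((509.55767822265625, -361.4259033203125), (98.1705551147461, 92.21966552734375), 89.87876892089844)
pad [419.93333333 304.8       ] 15 [[ 479.93613541 -361.43766792   49.        ]]
red (array([391.38888889, 299.66666667]), np.int32(18)) [ 443.7440115  -322.06687447   49.        ] green (array([418.84615385, 322.19230769]), np.int32(26)) [ 443.58276489 -397.99318431   49.        ] yaw -0.12168029856571927 0.07592648106657165
knob 40 [ 0.43604844 -0.35972404  0.06026367] [ 0.44921604 -0.34554166  0.0684642 ] [ 0.44100251 -0.35300225  0.06592529]
bush (array([402., 302.]), np.int32(1225)) [ 0.4574233  -0.33621358  0.04820677]
```

Call:
{"api": "servo_tool", "payload": {"motion": [-1, -0.4, -0.4, 0, -0.2, -1, -0.8, -0.8, 0, -0.309, -1, -1, -1, 0, -0.309, -1, -1, -1, 0, -0.309]}}

```text
time: 1.1
tool_pos: [0.2391, 0.4596, 0.2315]
tool_rot: [0.0, 0.002, 1.0, 0.0]
contact_force: [-0.4, 0.3, -0.2]
gripper_width: 0.141
grasp_force: 0.0
```

Call:
{"api": "servo_tool", "payload": {"motion": [-1, -0.35, -0.35, 0, 0, -1, -0.7, -0.7, 0, 0, -1, -1, -1, 0, 0]}}

```text
time: 1.48
tool_pos: [0.3588, 0.3409, 0.2317]
tool_rot: [0.0, -0.0, 1.0, 0.0]
contact_force: [0.7, 1.6, -0.1]
gripper_width: 0.002
grasp_force: 0.0
```

Call:
{"api": "servo_tool", "payload": {"motion": [-1, -0.25, -0.4, 0, 0, -1, -0.5, -0.8, 0, 0, -1, -0.7, -1, 0, 0]}}

```text
time: 1.85
tool_pos: [0.443, 0.2201, 0.2316]
tool_rot: [0.0, 0.001, 1.0, 0.0]
contact_force: [0.3, 0.6, 0.4]
gripper_width: -0.002
grasp_force: 0.0
```

Call:
{"api": "servo_tool", "payload": {"motion": [-1, 0, -0.5, 0, 0, -1, 0, -1, 0, 0, -1, 0, -1, 0, 0]}}

```text
time: 2.22
tool_pos: [0.4424, 0.0989, 0.2316]
tool_rot: [0.0, 0.003, 1.0, -0.0]
contact_force: [-0.4, 0.8, 0.8]
gripper_width: -0.003
grasp_force: 0.0
```

Call:
{"api": "servo_tool", "payload": {"motion": [-1, 0, -0.5, 0, 0, -1, 0, -1, 0, 0, -1, 0, -1, 0, 0]}}

```text
time: 2.6
tool_pos: [0.4423, -0.0205, 0.2316]
tool_rot: [0.0, 0.002, 1.0, -0.0]
contact_force: [0.3, 0.2, -0.6]
gripper_width: 0.003
grasp_force: 0.0
```

Call:
{"api": "servo_tool", "payload": {"motion": [-1, 0, -0.5, 0, 0, -1, 0, -1, 0, 0, -1, 0, -1, 0, 0]}}

```text
time: 2.98
tool_pos: [0.4425, -0.1399, 0.2314]
tool_rot: [0.0, 0.002, 1.0, 0.0]
contact_force: [0.1, 0.2, -0.6]
gripper_width: -0.0
grasp_force: 0.0
```

Call:
{"api": "servo_tool", "payload": {"motion": [-1, 0, -0.5, 0, 0, -1, 0, -1, 0, 0, -1, 0, -1, 0, 0]}}

```text
time: 3.35
tool_pos: [0.4429, -0.2593, 0.2311]
tool_rot: [-0.0, 0.001, 1.0, 0.0]
contact_force: [0.6, 0.7, 0.6]
gripper_width: -0.002
grasp_force: 0.0
```

Call:
{"api": "servo_tool", "payload": {"motion": [-1, 0, -0.38, 0, 0, -1, 0, -0.38, 0.5, 0, -1, 0, -0.38, 1, 0, -1, 0, -0.38, 1, 0]}}

```text
time: 3.85
tool_pos: [0.4397, -0.2988, 0.1056]
tool_rot: [-0.004, -0.001, 1.0, 0.005]
contact_force: [-0.2, 0.1, -0.2]
gripper_width: 0.002
grasp_force: 0.0
```

```bash
python3 - <<'E'
from h import *
im,d=grab('scene');cv2.imwrite('pics/b.png',cv2.resize(im[220:360,340:500,::-1],None,fx=4,fy=4,interpolation=cv2.INTER_CUBIC))
B=np.zeros(d.shape,bool);B[230:330,360:440]=1
p=cloud('scene',d,B);p=p[(p[:,1]>-.335)&(p[:,1]<-.27)&(p[:,0]<.47)&(p[:,2]>.08)]
q=p[p[:,2]<.125];print(len(q),q.min(0),q.max(0));print(manip.state()['tool_pos'])
E
```

```text
106 [ 0.42793152 -0.31466306  0.10463492] [ 0.44795662 -0.28796918  0.12472762]
[ 0.44182343 -0.30111622  0.10970774]
```

View pics/b.png

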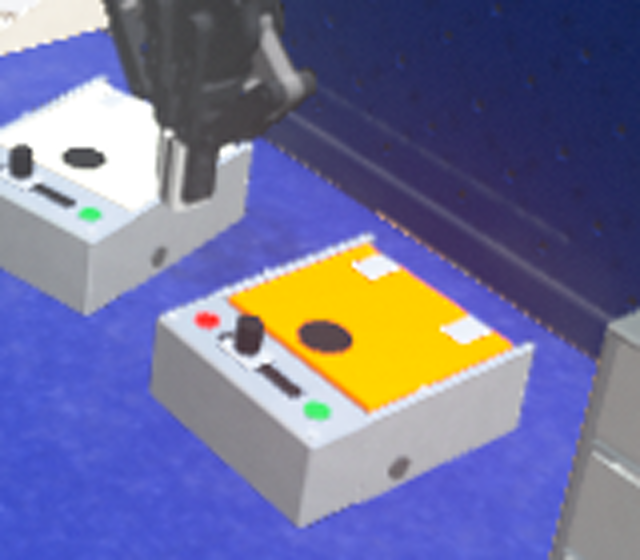

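The hand stands at about (185,190) in the 4x crop, left of and above the knob at (248,335). The pad is at (325,337) and the green mark at (317,411). The finger depths agree with the reported TCP.

Call:
{"api": "servo_tool", "payload": {"motion": [-1, 0, 0, 0.2, 0, -1, 0, 0, 0.4, 0, -1, 0, 0, 0.45, 0, -1, 0, 0, 0.45, 0, -1, 0, 0, 0.45, 0]}}

```text
time: 4.53
tool_pos: [0.4431, -0.3051, 0.0595]
tool_rot: [0.001, -0.0, 1.0, -0.001]
contact_force: [0.2, 0.4, -0.8]
gripper_width: 0.001
grasp_force: 0.0
```

Call:
{"api": "servo_tool", "payload": {"motion": [-1, 0, 0, 0.03, 0, -1, 0, -0.08, 0.03, 0, -1, 0, -0.16, 0.03, 0, -1, 0, -0.24, 0.03, 0, -1, 0, -0.24, 0.03, 0]}}

```text
time: 5.15
tool_pos: [0.4418, -0.3341, 0.0537]
tool_rot: [0.0, 0.001, 1.0, -0.0]
contact_force: [-0.0, -0.4, -0.7]
gripper_width: 0.002
grasp_force: 0.0
```

Call:
{"api": "servo_tool", "payload": {"motion": [-1, 0, -0.06, 0, 0, -1, 0, -0.11, 0, 0, -1, 0, -0.15, 0, 0, -1, 0, -0.15, 0, 0]}}

```text
time: 5.65
tool_pos: [0.4418, -0.3516, 0.0537]
tool_rot: [-0.0, 0.0, 1.0, -0.0]
contact_force: [-0.1, 0.4, -0.5]
gripper_width: 0.002
grasp_force: 0.0
```

```bash
python3 - <<'E'
from h import *
im,d=grab('scene');cv2.imwrite('pics/c.png',cv2.resize(im[220:360,340:500,::-1],None,fx=4,fy=4,interpolation=cv2.INTER_CUBIC))
E
```

```text
(no output)
```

View pics/c.png

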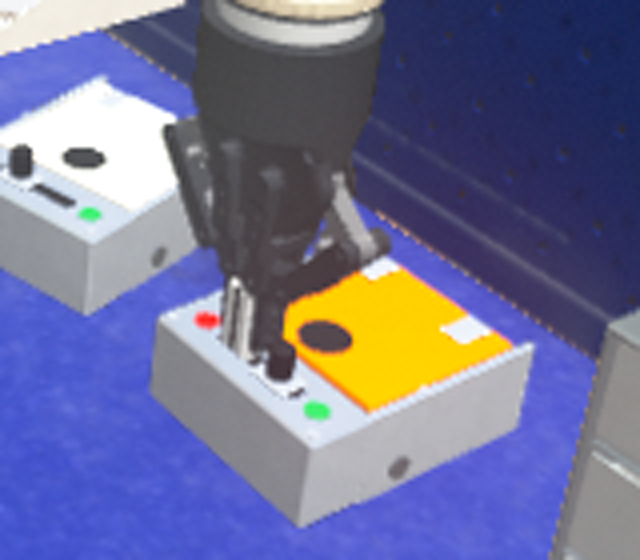

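The knob has moved from (248,335) to (281,362) in the 4x crop, about 22 mm, with a little slot left before the green mark at (317,411). I'll push on to the stop.

Call:
{"api": "servo_tool", "payload": {"motion": [-1, 0, -0.02, 0, 0, -1, 0, -0.035, 0, 0, -1, 0, -0.035, 0, 0]}}

```text
time: 6.08
tool_pos: [0.4418, -0.3529, 0.0535]
tool_rot: [-0.0, 0.0, 1.0, 0.003]
contact_force: [0.1, 9.2, 4.9]
gripper_width: -0.002
grasp_force: 4.7
```

The 9 N reading shows the knob is at the end stop. Next I back off, rise and go over the pad.

Call:
{"api": "servo_tool", "payload": {"motion": [-1, 0, 0.06, 0, 0, -1, 0, 0.06, -0.3, 0, -1, 0, 0.0, -0.4, 0, -1, -0.33, -0.03, -0.4, 0, -1, -0.33, -0.03, -0.4, 0]}}

```text
time: 6.7
tool_pos: [0.483, -0.3599, 0.1021]
tool_rot: [0.001, -0.0, 1.0, -0.001]
contact_force: [0.6, -0.7, 0.4]
gripper_width: -0.0
grasp_force: 0.0
```

Call:
{"api": "servo_tool", "payload": {"motion": [-1, 0, 0, 0.2, 0, -1, 0, 0, 0.35, 0, -1, 0, 0, 0.38, 0, -1, 0, 0, 0.38, 0]}}

```text
time: 7.2
tool_pos: [0.481, -0.3589, 0.0558]
tool_rot: [-0.0, 0.0, 1.0, 0.0]
contact_force: [0.1, 0.5, -0.5]
gripper_width: -0.001
grasp_force: 0.0
```

```bash
python3 - <<'E'
from h import *
im,d=grab('scene');cv2.imwrite('pics/d.png',cv2.resize(im[220:360,340:500,::-1],None,fx=4,fy=4,interpolation=cv2.INTER_CUBIC))
s=manip.state();print(s['tool_pos'],s['contact_force'])
E
```

```text
[ 0.4814863  -0.35924103  0.05656855] [-0.0600499   0.21696572 -0.47494078]
```

View pics/d.png

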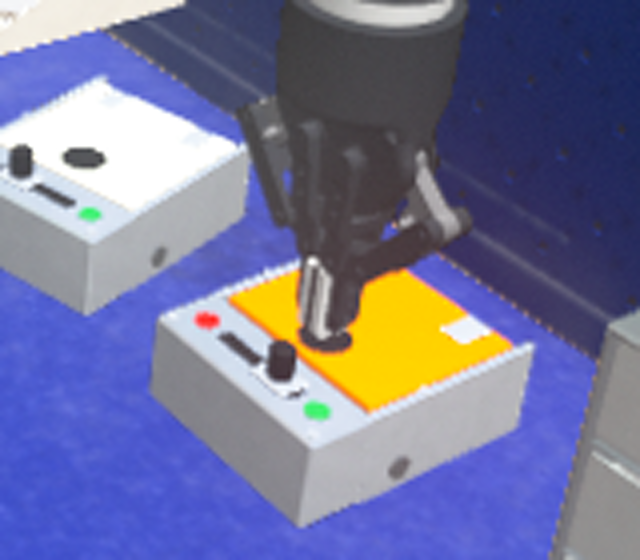

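The fingertips are over the pad at (325,338). The knob is now at (282,360), with long slot showing on its red side. I'll check its travel in numbers.

```bash
python3 - <<'E'
from h import *
a=plane('scene',[[402.25,300],[410.75,306.25]],.067)
print(a,a[1]-a[0])
d=eyes.grab_frame('scene')[1];B=np.zeros(d.shape,bool);B[298:325,400:420]=1
p=cloud('scene',d,B);p=p[(p[:,2]>.056)&(p[:,2]<.072)&(p[:,0]<.455)];print(len(p),p.min(0),p.max(0),np.median(p,0))
E
```

```text
[[ 0.44342065 -0.3508105   0.067     ]
 [ 0.44441908 -0.37275067  0.067     ]] [ 9.98435432e-04 -2.19401697e-02 -5.55111512e-17]
58 [ 0.43493863 -0.37994784  0.05659535] [ 0.44861712 -0.36721678  0.06853188] [ 0.44039065 -0.37555238  0.06496782]
```

Travel reads 21–22 mm, which is close to the 20 mm limit. I'll push against the stop once more to be sure.

Call:
{"api": "servo_tool", "payload": {"motion": [-1, 0, 0, -0.3, 0, -1, 0.33, 0.15, -0.3, 0, -1, 0.33, 0.15, -0.3, 0, -1, 0.33, 0.15, -0.05, 0, -1, 0.33, 0.15, -0.01, 0]}}

```text
time: 7.92
tool_pos: [0.4413, -0.3402, 0.0559]
tool_rot: [-0.001, 0.0, 1.0, 0.001]
contact_force: [-0.4, -0.2, 0.3]
gripper_width: 0.001
grasp_force: 0.0
```

Call:
{"api": "servo_tool", "payload": {"motion": [-1, 0, -0.05, 0, 0, -1, 0, -0.1, 0, 0, -1, 0, -0.13, 0, 0, -1, 0, -0.15, 0, 0, -1, 0, -0.15, 0, 0]}}

```text
time: 8.55
tool_pos: [0.4426, -0.3549, 0.0579]
tool_rot: [0.0, 0.0, 1.0, 0.005]
contact_force: [0.5, 16.8, 7.3]
gripper_width: -0.001
grasp_force: 9.2
```

The knob held against 17 N, so it is at the stop. Now the pad.

Call:
{"api": "servo_tool", "payload": {"motion": [-1, 0, 0.08, 0, 0, -1, 0, 0.08, -0.3, 0, -1, -0.15, 0.0, -0.3, 0, -1, -0.33, 0, -0.3, 0, -1, -0.33, 0, -0.1, 0]}}

```text
time: 9.18
tool_pos: [0.4845, -0.3615, 0.0728]
tool_rot: [0.003, -0.0, 1.0, -0.003]
contact_force: [-0.9, -0.4, -0.4]
gripper_width: -0.002
grasp_force: 0.0
```

Call:
{"api": "servo_tool", "payload": {"motion": [-1, 0, 0, 0.07, 0, -1, 0, 0, 0.1, 0, -1, 0, 0, 0.1, 0]}}

```text
time: 9.55
tool_pos: [0.4814, -0.3592, 0.0576]
tool_rot: [0.0, 0.0, 1.0, -0.0]
contact_force: [0.3, -0.2, -0.9]
gripper_width: 0.001
grasp_force: 0.0
```

Press down 13 mm (target z about 0.0445).

Call:
{"api": "servo_tool", "payload": {"motion": [-1, 0, 0, 0.05, 0, -1, 0, 0, 0.08, 0, -1, 0, 0, 0.11, 0, -1, 0, 0, 0.11, 0]}}

```text
time: 10.05
tool_pos: [0.4812, -0.3592, 0.0451]
tool_rot: [-0.0, -0.0, 1.0, -0.0]
contact_force: [-3.3, 0.9, 5.6]
gripper_width: 0.001
grasp_force: 3.2
```

Call:
{"api": "servo_tool", "payload": {"motion": [-1, 0, 0, 0.012, 0, -1, 0, 0, 0.012, 0, -1, 0, 0, 0.012, 0]}}

```text
time: 10.42
tool_pos: [0.4812, -0.3592, 0.0442]
tool_rot: [-0.001, -0.0, 1.0, -0.0]
contact_force: [-4.1, 2.6, 8.7]
gripper_width: 0.002
grasp_force: 4.4
```

Call:
{"api": "servo_tool", "payload": {"motion": [-1, 0, 0, -0.1, 0, -1, 0, 0, -0.25, 0, -1, 0, 0, -0.4, 0, -1, 0, 0, -0.7, 0, -1, 0, 0, -1, 0]}}

```text
time: 11.05
tool_pos: [0.4813, -0.3588, 0.1646]
tool_rot: [0.0, 0.0, 1.0, -0.0]
contact_force: [0.3, -1.2, -0.5]
gripper_width: -0.0
grasp_force: 0.0
```

Call:
{"api": "servo_tool", "payload": {"motion": [-1, 0.3, 0.4, -0.4, 0, -1, 0.3, 0.8, -0.4, 0, -1, 0.3, 1, -0.4, 0, -1, 0.3, 1, -0.4, 0]}}

```text
time: 11.55
tool_pos: [0.4456, -0.2378, 0.212]
tool_rot: [0.001, -0.001, 1.0, -0.001]
contact_force: [-0.8, -1.0, -0.4]
gripper_width: -0.0
grasp_force: 0.0
```

```bash
python3 - <<'E'
from h import *
im,d=grab('scene');cv2.imwrite('pics/e.png',cv2.resize(im[220:360,340:500,::-1],None,fx=4,fy=4,interpolation=cv2.INTER_CUBIC))
B=np.zeros(d.shape,bool);B[270:340,380:475]=1
H=cv2.cvtColor(im,cv2.COLOR_RGB2HSV);m=B&(H[...,0]>12)&(H[...,0]<32)&(H[...,1]>120)&(H[...,2]>120)
p=cloud('scene',d,m);print(len(p),np.degrees(np.arctan(-np.polyfit(p[:,0],p[:,2],1)[0]))*np.pi/180)
B[:]=0;B[295:330,395:425]=1
p=cloud('scene',d,B);p=p[(p[:,2]>.056)&(p[:,2]<.069)&(p[:,0]<.452)];print(len(p),p.min(0),p.max(0))
E
```

```text
806 0.34917567496626767
56 [ 0.4352504  -0.38001301  0.05609537] [ 0.449468   -0.365955    0.06815851]
```

View pics/e.png

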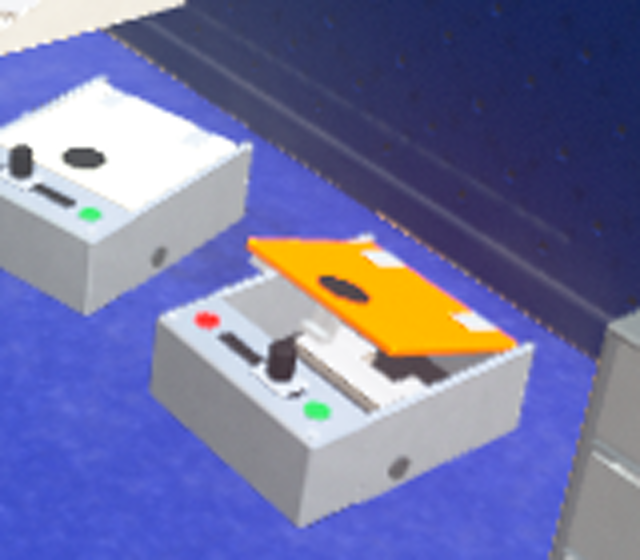

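The lid stands ajar at 0.35 rad with its front edge running (250,240) to (395,352). The knob is at (282,360) on the green side, and the white case is shut with its knob at (21,160) unmoved. I'll let it settle and hand in.

Call:
{"api": "servo_tool", "payload": {"motion": [-1, 0, 0, 0, 0, -1, 0, 0, 0, 0, -1, 0, 0, 0, 0, -1, 0, 0, 0, 0, -1, 0, 0, 0, 0]}}

```text
time: 12.22
tool_pos: [0.4454, -0.239, 0.2106]
tool_rot: [-0.0, 0.0, 1.0, 0.0]
contact_force: [-0.1, 0.5, 0.1]
gripper_width: -0.002
grasp_force: 0.0
```

```bash
python3 -c "
from plant import job_done
print(job_done())"
```

```text
the job is handed in; nothing more can be done
None
```

I handed the job in at about 12 s (no verdict returned): the orange case's knob is against its stop at the green mark (21–22 mm by camera), its lid rests ajar at about 0.35 rad, the white case is still locked and shut, and I saw no contact with the loose things.

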